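# Put the tessera caddies away under the low shelf

## Task

Clear the mosaic bench: lift each caddy by its handle, set it down in front of a free lane of the low rack and start it in under the wire shelf, one caddy to a lane, without spilling the stones. The gap is too low for a hand, so lift the push bar off its two hooks and with it, not with the fingers, push every caddy fully home against the back stop, then hang the bar back on its hooks. Leave the spray bottle, mug and brush where they are.

Things in the scene. Friction and masses are not known exactly. Their poses are not given: they have to be found in the camera images.
- caddy1: carry-caddy of mosaic stones: open black box 100 (x) x 60 (y) x 34 mm high; an upright flat wooden handle along its middle, 50 mm long (x), 12 mm thick (y), bare from 34 to 70 mm above the underside: pinch it across its thickness. Origin: centre of the underside; z up. Same turned half round. 0.15 to 0.31 kg. May be absent (None).
- caddy2: carry-caddy of mosaic stones: open black box 100 (x) x 60 (y) x 34 mm high; an upright flat wooden handle along its middle, 50 mm long (x), 12 mm thick (y), bare from 34 to 70 mm above the underside: pinch it across its thickness. Origin: centre of the underside; z up. Same turned half round. 0.15 to 0.31 kg. May be absent (None).
- caddy3: carry-caddy of mosaic stones: open black box 100 (x) x 60 (y) x 34 mm high; an upright flat wooden handle along its middle, 50 mm long (x), 12 mm thick (y), bare from 34 to 70 mm above the underside: pinch it across its thickness. Origin: centre of the underside; z up. Same turned half round. 0.15 to 0.31 kg. May be absent (None).
- caddy4: carry-caddy of mosaic stones: open black box 100 (x) x 60 (y) x 34 mm high; an upright flat wooden handle along its middle, 50 mm long (x), 12 mm thick (y), bare from 34 to 70 mm above the underside: pinch it across its thickness. Origin: centre of the underside; z up. Same turned half round. 0.15 to 0.31 kg. May be absent (None).
- rack: low plywood rack fixed on the bench: four parallel lanes under a wire shelf. Origin: on the bench, midway between the two middle lanes, under the shelf's front edge; x points into the lanes (away from the robot), y left, z up. Lane centrelines at y = -117, -39, +39, +117 mm; each 72 mm wide between 6 mm walls; the bench is their floor. One caddy per lane.
- rack_shelf (a point): middle of the shelf's front edge, 88 mm over the rack's origin. The shelf is of 8 mm wires, underside 84 mm and top 92 mm above the bench, from x = 0 to 176 mm in the rack's frame, walls as high. In front of it, x = -115 to 0, the lanes are open above, with side rails only 14 mm high.
- rack_stop (a point): foot of the back stop, midway between the two middle lanes, 170 mm in from the shelf's front edge. The stop, 50 mm high, closes all four lanes: a caddy touching it has its origin 120 mm in.
- pusher: wooden push bar, an upside-down T, same at both ends, 0.15 kg. A level bar 210 mm long along its x, 14 mm square, centred 20 mm above the origin, has an upright push plate at each end: 40 mm wide, 0 to 36 mm above the origin, outer faces at x = +-105 mm. Origin: centre of the underside; z up. It hangs level on the stand's hooks.
- pusher_grip (a point): where to pinch the push bar, 107 mm above its origin: middle of the crosshead, which is 100 mm long (x), 10 mm thick (y) and 100 to 126 mm above the origin; below it a stem 30 mm wide (x), 10 mm thick (y). Pinch across the 10 mm, between the two hooks.
- stand: fixed stand with two wire hooks, 10 mm thick. Origin: on the bench; z up. Posts at x = -38 and +38 mm, y = -55 mm; from each an arm runs level along +y, top 130 mm above the bench, to an upturned tip at y = 16 mm, its top 147 mm up. Posts are no higher than the arms. The bar's crosshead lies on both arms, bar parallel to the stand's x.
- stand_rest (a point): where the push bar's origin is when it hangs well: x = 0, y = -13, z = 30 mm in the stand's frame. The arms' free stretch, for the crosshead, is y = -50 to +11 mm. To take it off, lift the bar 20 to 60 mm, over the tips, then draw it out along the stand's +y by 60 mm or more before going higher: straight up, its lower bar would catch under the arms. Hang it the reverse way.
- spray: bystander: green spray bottle, 68 mm across, 177 mm tall, standing; origin under its middle
- mug: bystander: steel mug, 76 mm across, 85 mm tall; origin under its middle
- brush: bystander: brush lying flat; origin at its underside

How it is judged:
By the outcome, as a careful person would: the job done as asked, in the order asked, and still so for the second after the job is handed in, with the robot touching nothing.
Of caddy1, caddy2, caddy3, caddy4 only 3 to 4 are there at a start; the rules pass over those that are not, and their reading is None.
At some moment in a run one of caddy1, caddy2, caddy3, caddy4 may be knocked a few centimetres aside while the robot is not near it.
It also fails if it takes over 210 s, if anything falls off the work surface, if the arm or the gripper's body presses on something with over 40 N, if the wrist force passes 120 N, or if a joint passes its speed limit or range.

## Robot

A 6-joint arm with a two-finger parallel gripper is mounted at the origin on the work surface. World frame = base frame: x ahead of the robot, y to its left, z up, the work surface at z = 0. Lengths are in m, angles in rad, forces in N, time in s.
With the tool pointing down it reaches from about 0.275 to 0.825 m from the base axis. Payload 4.9 kg.
Tool frame: the origin (TCP) lies midway between the tips of the shut fingers; the grasp point (between the pads) lies 19 mm behind it; z points along the fingers, y is the line along which they close (so a half turn about z gives the same grasp; the last joint's range is limited). The gripper opens to 85 mm and grips with 20 to 120 N. Pads are 22 mm wide; open, the fingers measure 114 mm over their backs; the gripper's body (76 mm by 85 mm) begins 54 mm behind the grasp point. The pads swing forward as they close: fully open they stand 13 mm farther back than shut.
Start: joints at [1.147, 0.326, -0.193, 1.052, 0, 1.437], TCP at [0.157, 0.527, 0.231] pointing down, gripper open.
Joint ranges: [-2.65, 2.65], [-0.97, 1.79], [-1.3, 1.35], [-1.93, 2.1], [-1.47, 1.37], [-3.14, 3.14]. Speed limits (rad/s): [2.57, 2.57, 3.14, 3.14, 3.14, 3.14].

## Interface

Orientations are given as a rotation vector (axis times angle).
In Python, from station import movep, line_to, set_joints, release, grasp, sleep, ik, get_state, camera, camera_model, Unreachable, close_job gives the robot as it stands. Calls block until the motion is done:
- movep(position, orientation): joint-space move of the TCP to a pose.
- line_to(position, attitude=None, velocity=0.15, threshold=None): straight line of the TCP; attitude=None keeps the orientation; velocity is the mean speed in m/s. With threshold (N) it stops when the force on the tool has changed by that much, and returns True; else False.
- set_joints(angles): joint-space move.
- release() and grasp(strength=None): open the fingers fully, or close them until they stop; strength is the grip in N (None keeps the last).
- sleep(seconds).
- ik(position, orientation): joint angles nearest the present ones, or None.
- get_state(): the state.
- camera(name): name is "side" or "top"; returns the picture (400x640x3 uint8, red, green, blue); there is no depth.
- camera_model(name): a dict with "fx", "fy", "cx", "cy" (pixels), "R" (3x3) and "t" (3): a world point X has camera coordinates R X + t. Camera axes: x right, y down, z forward; pixel columns grow to the right and rows downward; lengths in m; the calibration is good to about 2 mm. A picture is of the moment at which its call begins. camera_model takes no time and is no camera call.
A pose or a line that the arm cannot do raises Unreachable and nothing moves.
- close_job(): hands the job in; it is judged then, once.
The state is a dict: "t": time; "q": joint angles; "joint_vel": joint speeds; "joint_torque": joint torques, N m; "tcp_pos": TCP position; "ee_rot": TCP orientation; "wrist_force": force on the tool from outside, world axes, zero at the start; "wrist_torque": the same for the moment, N m; "width": opening from 0.0 (shut) to 1.0 (fully open); "grip_force": force on a finger pad.
Only numpy, scipy, OpenCV 4.12 (cv2) and the standard library are available. Lean on these libraries where they do the work, as an engineer would, in place of code of your own. Each camera call takes 0.05 s, during which the arm holds its last target. There are 200 camera calls.

## Working session

There is one attempt and no reset: what is moved stays moved. The work goes in short steps, each a Python script; the robot and the scene stay as the last script left them, time stands still between calls to the robot, and variables do not carry over. Pictures are saved under pics/ and viewed, at most 14 in all, crops included, and the job is handed in when it is done.

```bash
ls; mkdir -p pics; python3 - <<'E'
from station import *
import cv2,numpy as np
for n in ("top","side"):
    im=camera(n); cv2.imwrite(f"pics/{n}0.png",im[...,::-1]); m=camera_model(n)
    R=np.array(m["R"]);t=np.array(m["t"]);print(n,m["fx"],m["cx"],m["cy"],"cam",-R.T@t,"fwd",R[2])
E
```

```text
pics
top 382.8955425545744 315.0168881413518 194.75031565523446 cam [0.40782769 0.02545186 1.28732263] fwd [ 0.15441789  0.01075597 -0.98794708]
side 394.69694534881074 314.07791991338445 196.76763873064283 cam [ 0.5628281  -0.82194983  1.04440417] fwd [ 0.02603973  0.67158515 -0.74046966]
```

View pics/top0.png

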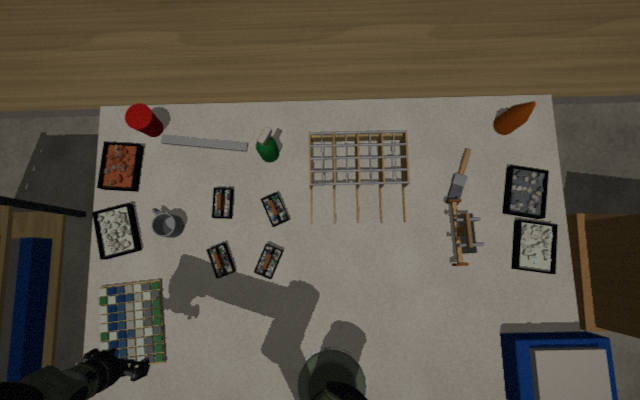

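View pics/side0.png

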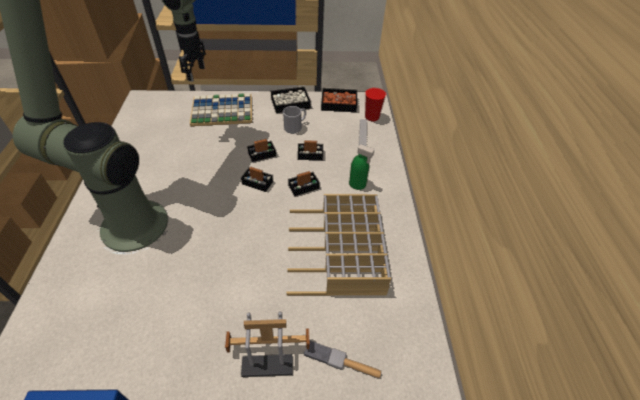

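The top view shows four caddies at (222,202), (275,209), (221,259) and (268,260). The rack's shelf front runs from (310,185) to (406,186), and the stand with the bar is near (460,232). The mug is at (165,222), the spray at (267,148), and the brush at (458,175). I'll measure from enlarged crops.

```bash
cat > h.py <<'E'
from station import *
import cv2,numpy as np
def plane(n,uv,z):
    m=camera_model(n);R=np.array(m["R"]);c=-R.T@np.array(m["t"])
    d=R.T@np.array([(uv[0]-m["cx"])/m["fx"],(uv[1]-m["cy"])/m["fy"],1]);return c+d*(z-c[2])/d[2]
def proj(n,X):
    m=camera_model(n);p=np.array(m["R"])@X+m["t"];return np.array([m["fx"]*p[0]/p[2]+m["cx"],m["fy"]*p[1]/p[2]+m["cy"]])
def tri(uvt,uvs):
    A=[];b=[]
    for n,uv in(("top",uvt),("side",uvs)):
        m=camera_model(n);R=np.array(m["R"]);t=np.array(m["t"])
        for k,(f,c) in enumerate(((m["fx"],m["cx"]),(m["fy"],m["cy"]))):
            a=(uv[k]-c)/f;A.append(a*R[2]-R[k]);b.append(t[k]-a*t[2])
    return np.linalg.lstsq(np.array(A),np.array(b),rcond=None)[0]
def caddies(im=None,n="top"):
    "black boxes: each pixel of outline cast to z=.034 -> minAreaRect"
    if im is None: im=camera(n)
    m=(im.max(2)<45).astype(np.uint8)
    m=cv2.morphologyEx(m,cv2.MORPH_CLOSE,np.ones((5,5)))
    out=[]
    for c in cv2.findContours(m,cv2.RETR_EXTERNAL,cv2.CHAIN_APPROX_NONE)[0]:
        if not 150<cv2.contourArea(c)<1500: continue
        P=np.array([plane(n,p[0],.034)[:2] for p in c],np.float32)
        (x,y),(w,h),a=cv2.minAreaRect(P*1000)
        if w<h:w,h,a=h,w,a-90
        a=(a+90)%180-90
        out.append((x/1000,y/1000,a,w,h))
    return [o for o in out if 75<o[3]<130 and 45<o[4]<85]
E
python3 - <<'E'
from h import *
np.set_printoptions(precision=4,suppress=True)
t=cv2.imread("pics/top0.png");s=cv2.imread("pics/side0.png")
for n,i in(("top",t),("side",s)):
    for c in caddies(i[...,::-1],n): print(n,np.round(c,3))
a=cv2.resize(t[95:275,195:295],None,fx=3.2,fy=3.2,interpolation=cv2.INTER_CUBIC)
b=cv2.resize(t[140:275,425:490],None,fx=4.27,fy=4.27,interpolation=cv2.INTER_CUBIC)
cv2.imwrite("pics/c1.png",np.hstack([a,b[:576]]));print(a.shape,b.shape)
cv2.imwrite("pics/c2.png",cv2.resize(s[300:390,215:390],None,fx=4.5,fy=4.5,interpolation=cv2.INTER_CUBIC))
cv2.imwrite("pics/c3.png",cv2.resize(t[120:230,295:420],None,fx=5,fy=5,interpolation=cv2.INTER_CUBIC))
E
```

```text
top [  0.391   0.194 -23.544  99.173  58.87 ]
top [  0.396   0.348  20.338 100.169  65.962]
top [  0.467  -0.446   7.028 125.62   55.813]
top [  0.559   0.173  22.991 101.062  57.937]
top [ 0.585  0.346 -2.3   98.012 65.35 ]
side [  0.563   0.157  23.612 102.084  80.557]
side [  0.394   0.18  -23.912 111.535  76.744]
side [ 0.588  0.329 -3.656 92.963 84.623]
(576, 320, 3) (576, 278, 3)
```

View pics/c1.png

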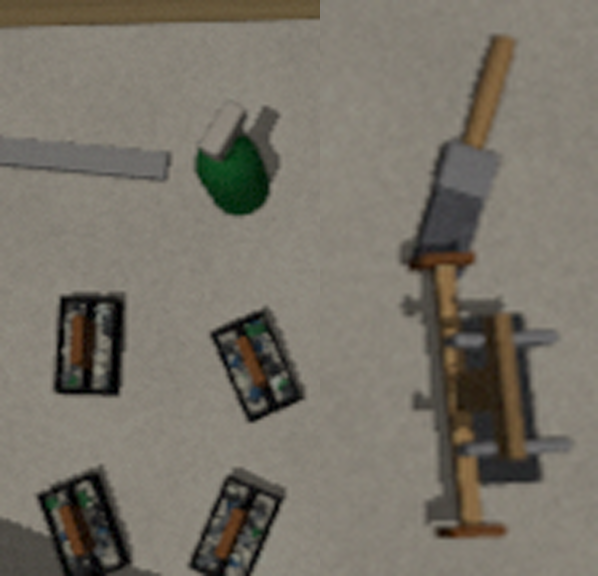

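View pics/c2.png

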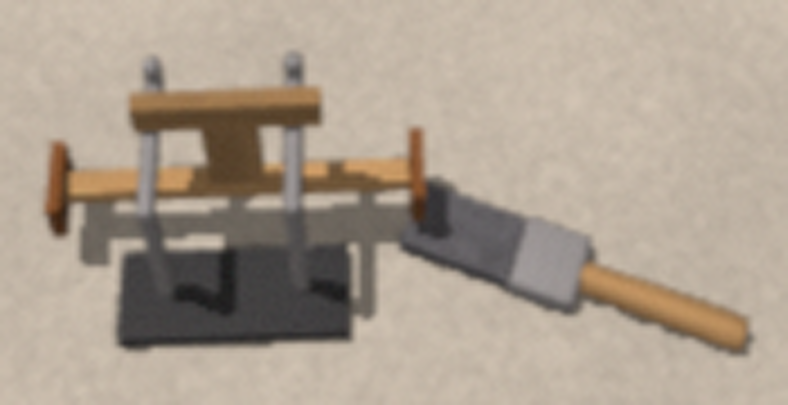

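View pics/c3.png

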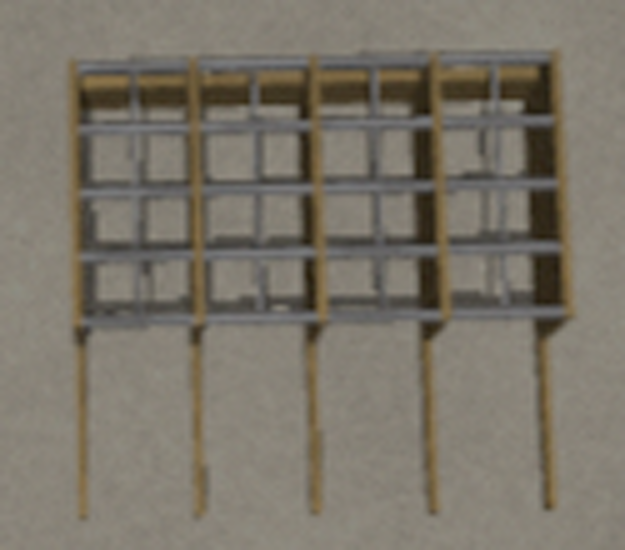

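The crops show the crosshead's top face running from (498,315) to (517,457) in c1, and from (131,104) to (319,97) in c2. The hook tips point to +y. The brush head lies just beyond the bar's far plate. The five rail ends are at about y=513 in c3 and the wall fronts at about y=322. Next I'll fit the rack and the bar.

```bash
python3 - <<'E'
from h import *
from scipy.optimize import least_squares
np.set_printoptions(precision=4,suppress=True)
o=lambda x,y:(295+x/5-.4,120+y/5-.4)
rails=[(83,517),(198,515),(315,513),(432,511),(550,508)]
walls=[(79,328),(198,327),(317,325),(440,323),(567,319)]
Y=[.156,.078,0,-.078,-.156]
L=[(-.115,y) for y in Y]+[(0,y) for y in Y]
W=np.array([plane("top",o(*p),.014)[:2] for p in rails]+[plane("top",o(*p),.092)[:2] for p in walls])
L=np.array(L)
def f(p,w=None):
    c,s=np.cos(p[2]),np.sin(p[2]);return (L@np.array([[c,s],[-s,c]])+p[:2]-W)
r=least_squares(lambda p:f(p).ravel(),[.6,-.1,0]);print("rack",r.x,np.degrees(r.x[2]));print(f(r.x)*1000)
q=lambda x,y:(425+(x-320)/4.27-.4,140+y/4.27-.4)
s=lambda x,y:(215+x/4.5-.4,300+y/4.5-.4)
A=[plane("top",q(498,315),.156),plane("top",q(517,457),.156)]
B=[plane("side",s(319,97),.156),plane("side",s(131,104),.156)]
print("cross top",A,"side",B)
print("tri",tri(q(498,315),s(319,97)),tri(q(517,457),s(131,104)))
for P in(A,B):
    d=P[0]-P[1];print("len",np.linalg.norm(d),"mid",(P[0]+P[1])/2,"yaw",np.degrees(np.arctan2(d[1],d[0])))
# bar plates tops z=.066
C=[plane("top",q(442,260),.066),plane("top",q(470,530),.066)];d=C[0]-C[1];print("bar",(C[0]+C[1])/2,np.linalg.norm(d),np.degrees(np.arctan2(d[1],d[0])))
im=cv2.imread("pics/top0.png").astype(int)
print("caddy4 etc spray base", plane("top",(195+240/3.2,95+200/3.2),0.09), "mug",plane("top",(165,222),.05))
# handles: orange mask, top view, cast at .07
m=((im[...,2]-im[...,0]>35)&(im[...,2]<190)).astype(np.uint8)
for c in cv2.findContours(m[190:285,200:295].copy(),cv2.RETR_EXTERNAL,cv2.CHAIN_APPROX_NONE)[0]:
    if cv2.contourArea(c)<15: continue
    P=np.array([plane("top",p[0]+[200,190],.07)[:2] for p in c],np.float32)*1000
    print("handle",cv2.minAreaRect(P),P.mean(0))
print(get_state()["ee_rot"],get_state()["t"])
from scipy.spatial.transform import Rotation as R
for (x,y,a) in((.39,.194,-23.5),(.396,.348,20.3),(.559,.173,23),(.585,.346,-2.3),(.6,-.1,0),(.47,-.42,7),(.4,-.2,0)):
    for k in(0,180):
        print(x,y,a+k,ik([x,y,.15],(R.from_euler("z",a+k,degrees=True)*R.from_euler("x",180,degrees=True)).as_rotvec()))
E
```

```text
rack [ 0.6256 -0.1005 -0.0011] -0.06414363491808785
[[-1.1934  1.7307]
 [-1.0473  0.2542]
 [-0.8742  0.0018]
 [-0.7016 -0.3575]
 [-1.1798 -0.1252]
 [ 0.1528  2.937 ]
 [ 1.0697  0.4025]
 [ 1.3415 -2.2284]
 [ 1.6681 -2.4408]
 [ 0.7641 -0.1742]]
cross top [array([ 0.5194, -0.4076,  0.156 ]), array([ 0.422 , -0.4127,  0.156 ])] side [array([ 0.5197, -0.4126,  0.156 ]), array([ 0.4218, -0.4156,  0.156 ])]
tri [ 0.5197 -0.4099  0.1502] [ 0.4217 -0.4141  0.1527]
len 0.09754987154978831 mid [ 0.4707 -0.4102  0.156 ] yaw 3.0055398495520964
len 0.09792707525108078 mid [ 0.4708 -0.4141  0.156 ] yaw 1.7682952255464237
bar [ 0.4708 -0.4063  0.066 ] 0.19970894351871582 1.5747432828687238
caddy4 etc spray base [0.7194 0.181  0.09  ] mug [0.522  0.5286 0.05  ]
handle ((389.7936096191406, 195.8253173828125), (11.722310066223145, 48.603572845458984), 67.6985855102539) [390.1757 195.4867]
handle ((395.5425109863281, 350.993408203125), (48.606014251708984, 10.844982147216797), 19.690202713012695) [396.2028 351.0993]
handle ((560.984130859375, 175.0026092529297), (49.489131927490234, 12.576554298400879),
[... 404 characters left out ...]
96 0.348 200.3 [ 0.5809  0.3549 -0.3741  0.8418  0.      0.2266]
0.559 0.173 23 [ 0.174   0.454  -0.2176  0.8992  0.      2.9142]
0.559 0.173 203 [ 0.174   0.454  -0.2176  0.8992  0.     -0.2274]
0.585 0.346 -2.3 [ 0.4256  0.6227  0.0725  1.0205  0.     -2.6758]
0.585 0.346 177.7 [0.4256 0.6227 0.0725 1.0205 0.     0.4658]
0.6 -0.1 0 [-0.2864  0.4941 -0.1512  0.9255  0.      2.8551]
0.6 -0.1 180 [-0.2864  0.4941 -0.1512  0.9255  0.     -0.2864]
0.47 -0.42 7 [-0.8463  0.5329 -0.0854  0.9525  0.      2.1731]
0.47 -0.42 187 [-0.8463  0.5329 -0.0854  0.9525  0.     -0.9685]
0.4 -0.2 0 [-0.629   0.2175 -0.5707  0.7826  0.      2.5126]
0.4 -0.2 180 [-0.629   0.2175 -0.5707  0.7826  0.     -0.629 ]
```

The fits agree: residuals are 2 mm or less, the handles measure about 49x12 mm at z=0.07, and the crosshead is about 98 mm long. I'll do the first caddy.

```bash
cat >> h.py <<'E'
from scipy.spatial.transform import Rotation as Ro
RX,RY,RYAW=.6256,-.1005,0.0
def down(a): return (Ro.from_euler("z",a+180,degrees=True)*Ro.from_euler("x",180,degrees=True)).as_rotvec()
def handles(im=None):
    if im is None: im=camera("top")
    i=im.astype(int); m=((i[...,0]>1.6*i[...,2])&(i[...,0]>45)&(i[...,0]<190)).astype(np.uint8); out=[]
    for c in cv2.findContours(m,cv2.RETR_EXTERNAL,cv2.CHAIN_APPROX_NONE)[0]:
        if cv2.contourArea(c)<15: continue
        P=np.array([plane("top",p[0],.07)[:2] for p in c],np.float32)*1000
        (x,y),(w,h),a=cv2.minAreaRect(P)
        if w<h:w,h,a=h,w,a-90
        if 38<w<58 and 6<h<19: out.append((x/1000,y/1000,(a+90)%180-90,w,h))
    return out
def F(): return np.round(get_state()["wrist_force"],1)
def pick(x,y,a):
    release(); movep([x,y,.16],down(a)); line_to([x,y,.043],velocity=.12)
    grasp(50); line_to([x,y,.2],velocity=.12); s=get_state(); print("picked w",round(s["width"],3),s["grip_force"],F())
def place(ly):
    x,y=RX-.064,RY+ly
    line_to([x,y,.2],down(0),velocity=.2); line_to([x,y,.046],velocity=.12)
    print("hit" if line_to([x+.034,y,.046],velocity=.05,threshold=8) else "clear",F())
    p=get_state()["tcp_pos"]; print("down",line_to([p[0],p[1],.041],velocity=.02,threshold=4),get_state()["tcp_pos"])
    release(); line_to([p[0],p[1],.2],velocity=.15); print("t",get_state()["t"])
E
python3 - <<'E'
from h import *
H=handles();print(np.round(H,3))
h=min(H,key=lambda h:np.hypot(h[0]-.561,h[1]-.175));print(h)
pick(*h[:3]);place(-.117)
cv2.imwrite("pics/p1.png",camera("top")[90:290,180:430,::-1]);cv2.imwrite("pics/p1s.png",camera("side")[100:320,200:420,::-1])
print(np.round(handles(),3))
a=cv2.imread("pics/p1.png");b=cv2.imread("pics/p1s.png")
cv2.imwrite("pics/p1c.png",np.vstack([cv2.resize(a,(375,300)),cv2.resize(b,(375,300))]) if 0 else np.hstack([cv2.resize(a,(437,350)),cv2.resize(b,(350,350))]))
E
```

```text
Traceback (most recent call last):
  File "h.py", line 37, in handles
    P=np.array([plane("top",p[0],.07)[:2] for p in c],np.float32)*1000
                ~~~~~^^^^^^^^^^^^^^^^
  File "h.py", line 4, in plane
    m=camera_model(n);R=np.array(m["R"]);c=-R.T@np.array(m["t"])
ValueError: time passes only in moves, steps and waits
```

```bash
sed -i 's/^import cv2,numpy as np/import cv2,numpy as np\nCM={n:camera_model(n) for n in("top","side")}\ncamera_model=CM.get/' h.py; sed -i 's/<15: continue/<15 or cv2.contourArea(c)>400: continue/' h.py
cat > r1.py <<'E'
from h import *
import sys
def snap(name):
    a=camera("top")[90:290,180:430,::-1];b=camera("side")[100:320,200:420,::-1]
    cv2.imwrite(f"pics/{name}.png",np.hstack([cv2.resize(a,(437,350)),cv2.resize(b,(350,350))]))
H=handles();print(np.round(H,3).tolist())
h=min(H,key=lambda h:np.hypot(h[0]-float(sys.argv[1]),h[1]-float(sys.argv[2])));print(np.round(h,3))
assert np.hypot(h[0]-float(sys.argv[1]),h[1]-float(sys.argv[2]))<.06
pick(*h[:3]);place(float(sys.argv[3]));snap(sys.argv[4])
print(np.round(handles(),3).tolist())
E
python3 r1.py .561 .175 -.117 p1c
```

```text
[[0.167, 0.512, 2.439, 44.301, 6.138], [0.218, 0.52, 8.326, 42.354, 10.096], [0.39, 0.196, -23.737, 50.935, 13.268], [0.396, 0.351, 21.141, 50.904, 11.661], [0.56, 0.174, 22.743, 52.445, 12.577], [0.584, 0.35, 1.092, 52.203, 9.715]]
[ 0.56   0.174 22.743 52.445 12.577]
picked w 0.132 51.170750856399536 [ 0.1  0.  -2.6]
clear [ 0.6 -0.1 -2.2]
down True [ 0.59552109 -0.21773031  0.04301399]
t 12.1583
[[0.389, 0.195, -23.756, 50.936, 15.765], [0.396, 0.351, 21.141, 50.904, 11.661], [0.584, 0.35, 1.092, 52.203, 9.715], [0.592, -0.216, -2.901, 39.073, 9.602]]
```

View pics/p1c.png

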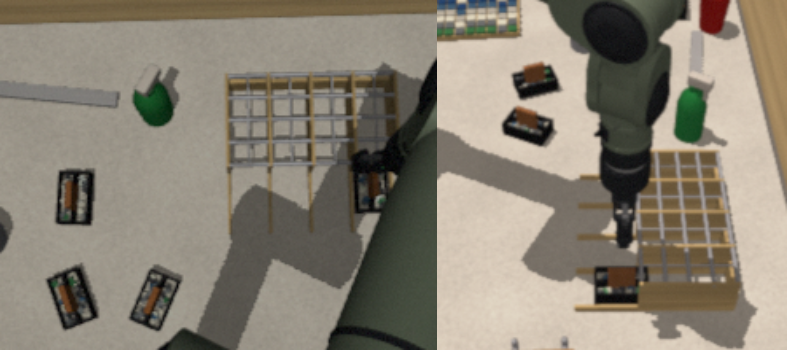

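The first caddy sits in the right-hand lane with its front under the shelf (top crop at (372,190)), and the other three haven't moved. I'll place the rest.

```bash
python3 r1.py .584 .35 -.039 p2 && python3 r1.py .39 .196 .039 p3 && python3 r1.py .396 .351 .117 p4; python3 - <<'E'
from h import *
line_to([.45,-.3,.3],velocity=.25)
a=camera("top")[100:290,180:500,::-1];b=camera("side")[80:400,190:400,::-1]
cv2.imwrite("pics/p5.png",np.hstack([cv2.resize(a,(505,300)),cv2.resize(b,(197,300))]));print(np.round(handles(),3).tolist())
E
```

```text
[[0.389, 0.195, -27.203, 50.946, 15.566], [0.396, 0.351, 19.69, 50.846, 11.807], [0.584, 0.35, 1.092, 52.203, 9.715], [0.592, -0.216, -2.901, 39.073, 9.602]]
[ 0.584  0.35   1.092 52.203  9.715]
picked w 0.127 51.45877003669739 [-0.2 -0.7 -2.2]
clear [ 0.4 -0.2 -3.4]
down True [ 0.59527768 -0.13939904  0.0431434 ]
t 24.9
[[0.389, 0.195, -27.105, 50.943, 15.549], [0.395, 0.351, 21.141, 52.094, 11.661]]
[[0.389, 0.195, -27.105, 50.943, 15.549], [0.396, 0.351, 21.141, 50.904, 11.661]]
[  0.389   0.195 -27.105  50.943  15.549]
picked w 0.131 51.526769399642944 [ 0.5 -0.4 -2.5]
clear [ 0.2 -0.4 -3.4]
down True [ 0.59545136 -0.06146484  0.04293585]
t 36.1667
[[0.396, 0.351, 21.141, 50.904, 11.661], [0.595, -0.216, 1.717, 52.011, 13.607]]
[[0.396, 0.351, 21.141, 50.904, 11.661], [0.597, -0.216, 1.813, 48.958, 13.29]]
[ 0.396  0.351 21.141 50.904 11.661]
picked w 0.127 49.5012241601944 [-0.2 -0.9 -3.9]
clear [-1.2  1.  -3.6]
down True [0.59539665 0.0165787  0.04314593]
t 47.9667
[[0.597, -0.216, 1.813, 48.958, 13.29], [0.597, -0.136, -2.419, 52.116, 16.022]]
[[0.595, 0.018, -1.246, 48.816, 9.677], [0.595, -0.059, -1.775, 52.137, 9.664], [0.595, -0.216, 1.813, 52.01, 13.29], [0.597, -0.136, -7.522, 52.19, 14.771]]
```

View pics/p5.png

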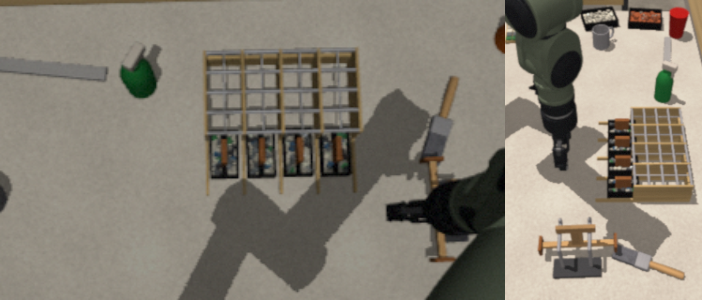

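All four caddies are started in their lanes, with their handles in a row at x≈0.595 and the bystanders undisturbed. Next is the bar.

```bash
cat >> h.py <<'E'
SX,SY,SA=.4708,-.412,2.2
out=lambda d:np.array([SX-np.sin(np.radians(SA))*d,SY+np.cos(np.radians(SA))*d])
E
python3 - <<'E'
from h import *
release(); movep([SX,SY,.24],down(SA)); line_to([SX,SY,.124],velocity=.08,threshold=10); print(get_state()["tcp_pos"])
grasp(100); s=get_state(); print("w",s["width"],s["grip_force"],F())
line_to([SX,SY,.162],velocity=.06); print(F())
line_to([*out(.09),.162],velocity=.1); print(F())
line_to([*out(.09),.25],velocity=.15); line_to([.425,-.30,.25],down(0),velocity=.15); print(F(),get_state()["tcp_pos"],get_state()["t"])
a=camera("top")[100:300,280:500,::-1];b=camera("side")[160:400,190:400,::-1]
cv2.imwrite("pics/p6.png",np.hstack([cv2.resize(a,(440,400)),cv2.resize(b,(350,400))]))
E
```

```text
[ 0.47109848 -0.41231789  0.12461791]
w 0.10017428074739988 97.44374871253967 [-0.2 -0.1  0.5]
[-0.1 -0.5 -1.6]
[ 0.5  0.6 -1.6]
[ 0.5 -0.6 -1.1] [ 0.4251801  -0.30014007  0.24961401] 55.975
```

View pics/p6.png

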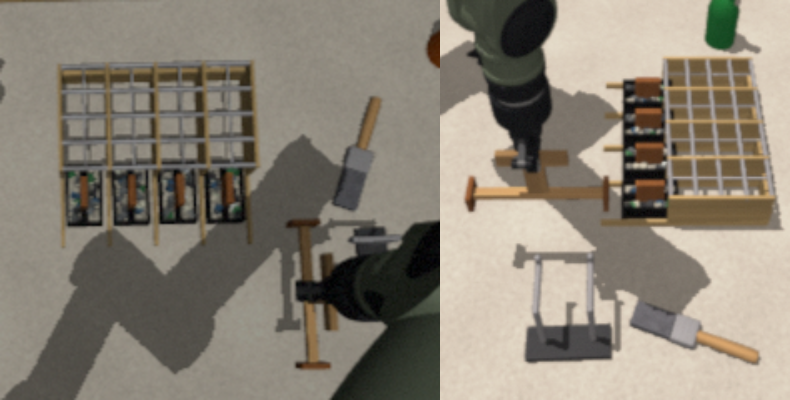

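The bar is held level and centred, and the stand is empty. Pushing now.

```bash
cat > push.py <<'E'
from h import *
import sys
for ly in map(float,sys.argv[1:]):
    y=RY+ly
    line_to([.42,y,.16],velocity=.2); line_to([.42,y,.0965],velocity=.1,threshold=8)
    a=line_to([.575,y,.0965],velocity=.06,threshold=12); p1=get_state()["tcp_pos"][0]; f=F()
    b=line_to([.600,y,.0965],velocity=.02,threshold=8); s=get_state()
    print(ly,a,round(p1,4),f,"|",b,np.round(s["tcp_pos"],4),F())
    line_to([.42,y,.0965],velocity=.15); line_to([.42,y,.16],velocity=.15)
print(get_state()["t"])
E
python3 push.py -.117; python3 - <<'E'
from h import *
a=camera("top")[100:300,280:500,::-1];b=camera("side")[160:400,190:400,::-1]
cv2.imwrite("pics/p7.png",np.hstack([cv2.resize(a,(440,400)),cv2.resize(b,(350,400))]))
E
```

```text
-0.117 False 0.5749 [-0.9 -0.1 -1.5] | True [ 0.5913 -0.2171  0.0956] [-0.4 -0.  -1.3]
63.075
```

View pics/p7.png

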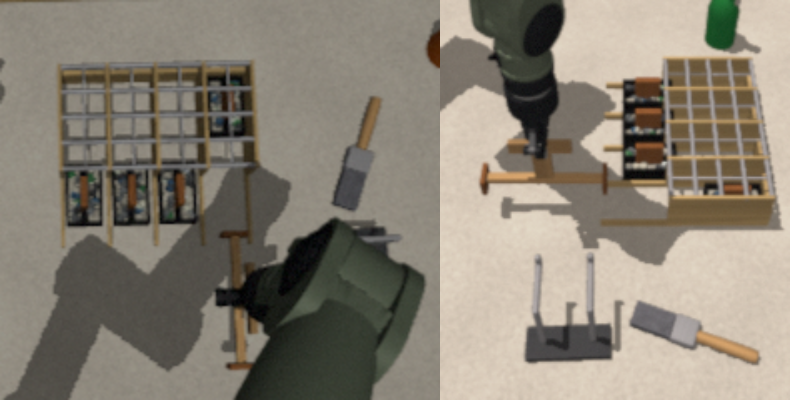

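The first caddy is home: the bar stopped at x=0.5913 against a predicted 0.5906, and the picture agrees. I'll push the other three.

```bash
python3 push.py -.039 .039 .117; python3 - <<'E'
from h import *
line_to([.42,-.3,.25],velocity=.2)
a=camera("top")[100:300,280:500,::-1];b=camera("side")[160:400,190:400,::-1]
cv2.imwrite("pics/p8.png",np.hstack([cv2.resize(a,(440,400)),cv2.resize(b,(350,400))]))
E
```

```text
-0.039 False 0.5749 [-1.2  0.3 -1.1] | True [ 0.5919 -0.1393  0.0957] [-0.1  0.2 -1.5]
0.039 True 0.4188 [-1.6  0.2  6.3] | True [ 0.419  -0.0619  0.0956] [-1.2  0.6  5.5]
0.117 True 0.419 [-1.9  0.2  6.8] | True [0.4192 0.0158 0.0967] [-1.1 -0.5  6. ]
76.9
```

View pics/p8.png

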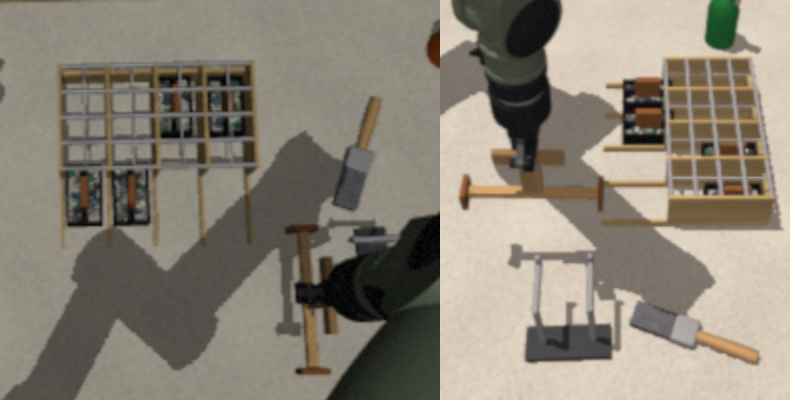

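The two right-hand caddies are home. In the other two lanes the bar touched the bench early, with about 7 N upward and no push made. I'll repeat those 5 mm higher.

```bash
sed -i 's/\.0965/.102/g' push.py; python3 push.py .039 .117; python3 - <<'E'
from h import *
line_to([.42,-.3,.25],velocity=.2)
a=camera("top")[100:300,280:500,::-1];b=camera("side")[160:400,190:400,::-1]
cv2.imwrite("pics/p9.png",np.hstack([cv2.resize(a,(440,400)),cv2.resize(b,(350,400))]))
E
```

```text
0.039 False 0.575 [-0.5  0.7 -0.7] | True [ 0.594  -0.0613  0.1012] [ 0.1  1.  -0.9]
0.117 False 0.575 [-1.3  0.1 -1.7] | True [0.5946 0.0166 0.1012] [ 0.5 -0.3 -1.1]
93.275
```

View pics/p9.png

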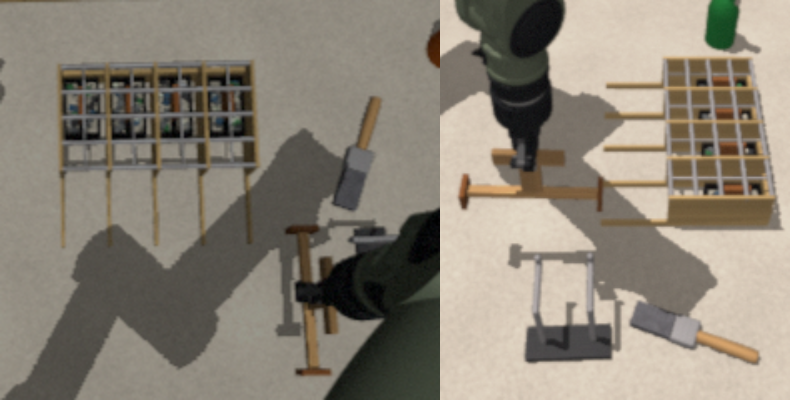

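All four caddies now sit at the back. The last stops were about 3 mm later, which fits a 2° nose-down tilt of the bar in the grip. Now I'll hang the bar by reversing the way it came off.

```bash
python3 - <<'E'
from h import *
p=out(.09)
line_to([*p,.25],down(SA),velocity=.15); line_to([*p,.162],velocity=.1)
print(line_to([*out(0),.162],velocity=.06,threshold=8),F(),get_state()["tcp_pos"])
print(line_to([*out(0),.124],velocity=.04,threshold=6),F(),get_state()["tcp_pos"])
a=camera("top")[100:300,280:500,::-1];b=camera("side")[250:400,190:400,::-1]
cv2.imwrite("pics/p10.png",np.hstack([cv2.resize(a,(350,318)),cv2.resize(b,(445,318),interpolation=2)]))
E
```

```text
False [ 0.2  0.2 -2.2] [ 0.47084611 -0.41162535  0.16203185]
True [-0.1  1.1  5.4] [ 0.47045671 -0.41165668  0.12418141]
```

View pics/p10.png

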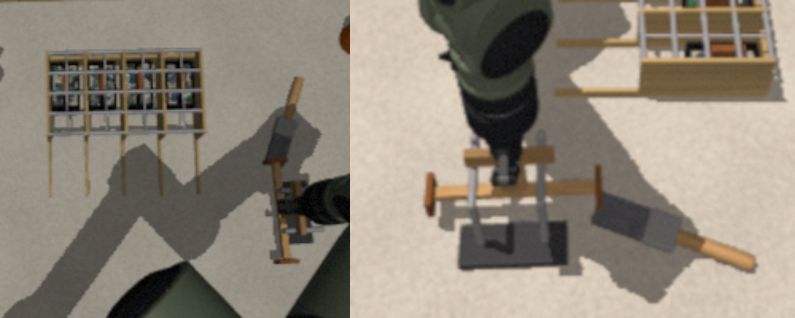

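The crosshead rests on both arms. I'll release it, back off and check.

```bash
python3 - <<'E'
from h import *
np.set_printoptions(precision=4,suppress=True)
release(); sleep(.3); x,y,_=get_state()["tcp_pos"]; line_to([x,y,.26],velocity=.1)
set_joints([1.147,.326,-.193,1.052,0,1.437]); sleep(.5)
t=camera("top");s=camera("side"); print(get_state()["t"],np.round(handles(t),3).tolist())
a=cv2.resize(t[120:240,300:480,::-1],(477,318),interpolation=2);b=cv2.resize(s[180:390,220:400,::-1],(273,318),interpolation=2)
cv2.imwrite("pics/p11.png",np.hstack([a,b]))
# predicted rear-top edge of each caddy (rack x=.070) & of front top edge (.170), px in crop
for ly in(.117,.039,-.039,-.117):
    for X in(.070,.170): print(ly,X,(proj("top",np.array([RX+X,RY+ly,.034]))-[300,120])*2.65)
E
```

```text
105.9583 [[0.167, 0.512, 2.439, 44.12, 6.133], [0.217, 0.518, -2.506, 44.359, 9.264]]
0.117 0.07 [ 56.2631 125.9085]
0.117 0.17 [54.5574 49.5474]
0.039 0.07 [118.0051 124.5504]
0.039 0.17 [115.5633  48.1562]
-0.039 0.07 [179.8281 123.1906]
-0.039 0.17 [176.6483  46.7631]
-0.117 0.07 [241.732 121.829]
-0.117 0.17 [237.8123  45.3683]
```

View pics/p11.png

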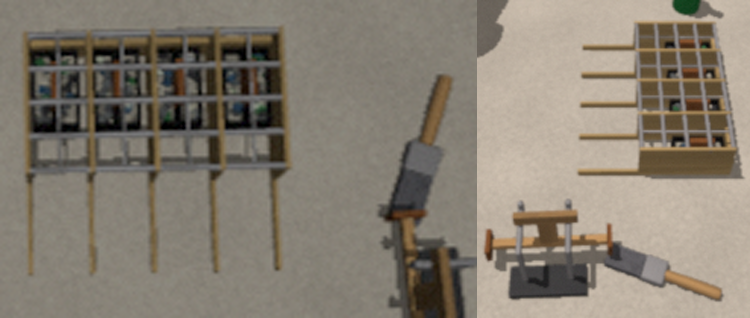

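The bar hangs level on both hooks and the brush hasn't moved. I'll check numerically that each caddy's rear edge is where it should be when home.

```bash
python3 - <<'E'
from h import *
g=np.mean([camera("top").max(2).astype(float) for _ in range(3)],0)
for ly in(.117,.039,-.039,-.117):
    r=[]
    for dy in(-.018,-.012,.012,.018):
        xs=np.arange(.04,.10,.001)  # scan along bench-level ray in rack x
        P=np.array([proj("top",np.array([RX+x,RY+ly+dy,0.])) for x in xs],np.float32)
        v=cv2.remap(g.astype(np.float32),P[:,0].reshape(1,-1),P[:,1].reshape(1,-1),1)[0]
        k=np.where((v[:-1]>=60)&(v[1:]<60))[0]; r.append(round(1000*xs[k[-1]]) if len(k) else None)
    print(ly,r)
E
```

```text
0.117 [70, 70, 70, 70]
0.039 [70, 71, 97, 70]
-0.039 [70, None, 70, 70]
-0.117 [72, 70, 93, None]
```

All four rear edges are at 70 mm, the home position, so I'm handing in.

```bash
python3 -c "
from station import *
print(close_job())"
```

```text
the job is handed in; nothing more can be done
None
```

The job is handed in: all four caddies are home against the back stop, one to a lane, the push bar is back on its hooks, and the spray bottle, mug and brush were never touched; it took about 106 s of the 210 s allowed.

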